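# Lift the divider flap of a gift box and pack a soap below it

## Task

Take the wooden gift box's hinged divider flap by its knob and fold it up and back until it stands fully open, about upright. Then pick up the small flat brown soap carton from the table and lay it flat on the floor of the lower tier that the flap was covering, setting it down rather than dropping it. Leave the flap open, and leave the glass candle, the coaster and the black-lidded tin where they are.

Things in the scene. Friction and masses are not known exactly. Their poses are not given: they have to be found in the camera images.
- gift_box: Fixed pale wooden box. Origin on the table under the well's middle; x points to the hinge side, y to the open side bay, z up. Walls 6 mm. Well (lower tier): inside x -65..65, y -75..75 mm, floor 5 mm above the table, flap over it at 50..55 mm. Side bay, never covered, not for the soap: y 81..165. Rim 72 mm above the table, but 47 mm under the hinge.
- flap (a joint): Angle of the divider flap (darker wooden panel 126 x 144 x 5 mm), rad: 0 closed over the well, 1.57 upright, 1.7 fully open at its stop. Starts at 0 to 0.3. Hinge line along the box's y at box x = 66 mm, 52.5 mm above the table. Friction holds the flap at any angle; 2 to 3 N at the knob moves it.
- flap_knob (a point): Centre of the flap's knob: dark wooden disc, 24 mm diameter, 16 mm long along the box's y, on a thin brass stem. Pinch its flat ends from above, closing along the box's y; it can turn between the fingers as the flap swings. Closed, the centre is 104 mm from the hinge line toward the front wall (at box y = 0) and 34 mm above the hinge line; with the flap upright it is on the panel's far side.
- soap: The small flat brown paper soap carton, 45 mm (its x) by 63 mm (its y) by 26 mm high (z), about 0.1 kg. Origin at the centre of its underside. Starts lying flat on the table. Any heading is good in the well.
- glass_candle: Bystander: white candle in a clear glass, 60 mm diameter, 60 mm high, on the table; origin at the centre of its underside.
- coaster: Bystander: round coaster with red edge and blue face, 86 mm diameter, 13 mm thick, lying on the table; origin at the centre of its underside.
- black_lid_tin: Bystander: low round candle with a black lid, 59 mm diameter, 41 mm high, standing in the box's open side bay; origin at the centre of its underside.
Not all that is in view belongs to the job. Several things have the shape of the soap; the one meant has the colours described above.

How it is judged:
On the way:
1. the flap is folded up to about upright or beyond while the soap is still outside the box (value of joint flap above 1.35 rad and horizontal distance between soap and gift_box above 0.11 m), for 0.2 s.
At the end, for the whole second after the job is handed in: The flap stands open (more than 1.35 rad, about 77 degrees), and the soap carton lies still and flat (within 10 degrees, right way up) on the well's floor, anywhere and at any heading inside its walls (underside less than 15 mm above the table; the floor is at 5 mm) (value of joint flap above 1.35 rad and x of soap in the frame of gift_box between -0.055 and 0.055 m and y of soap in the frame of gift_box between -0.065 and 0.065 m and z of soap in the frame of gift_box below 0.015 m and angle between soap's own z axis and vertical below 0.17 rad and linear speed of soap below 0.02 m/s); the robot touches nothing.
It fails at once if the glass candle is moved more than 30 mm (distance of glass_candle from where it was at the start of the episode above 0.03 m).
It fails at once if the coaster is moved more than 30 mm (distance of coaster from where it was at the start of the episode above 0.03 m).
It fails at once if the black-lidded tin is moved more than 30 mm (distance of black_lid_tin from where it was at the start of the episode above 0.03 m).
It fails at once if the soap is dropped (falls freely by more than about 40 mm) (linear speed of soap above 0.9 m/s and contact force between the fingers and soap below 0.2 N).
It also fails if it takes over 51 s, if anything falls off the work surface, if the arm or the gripper's body presses on something with over 40 N, if the wrist force passes 120 N, or if a joint passes its speed limit or range.

## Robot

A 6-joint arm with a two-finger parallel gripper is mounted at the origin on a cart in front of the work surface, level with it; the furniture and walls round the work are solid. World frame = base frame: x ahead of the robot, y to its left, z up, the work surface at z = 0. Lengths are in m, angles in rad, forces in N, time in s.
With the tool pointing down it reaches from about 0.35 to 0.975 m from the base axis. Payload 4.9 kg.
Tool frame: the origin (TCP) lies midway between the tips of the shut fingers; the grasp point (between the pads) lies 19 mm behind it; x points along the fingers, z is the direction in which the jaws open and shut, and the axes are right-handed (so a half turn about x gives the same grasp; the last joint's range is limited). The gripper opens to 85 mm and grips with 20 to 120 N. Pads are 22 mm wide; open, the fingers measure 114 mm over their backs; the gripper's body (76 mm by 85 mm) begins 54 mm behind the grasp point. The pads swing forward as they close: fully open they stand 13 mm farther back than shut.
Start: joints at [1.045, 0.053, 1.613, -0, 1.476, -0.119], TCP at [0.247, 0.574, 0.231] pointing down, gripper open.
Joint ranges: [-3.01, 3.01], [-1.01, 2.22], [0.06, 2.58], [-1.02, 4.17], [0.09, 2.62], [-3.14, 3.14]. Speed limits (rad/s): [2.57, 2.57, 3.14, 3.14, 3.14, 3.14].

## Interface

Orientations are given as a unit quaternion [w, x, y, z].
In Python, from plant import state, cams, workorder, nets gives the robot as it stands.
- The arm moves only by the tool play_rows, never from a script. Its argument "motion" is a list of rows, each a list of 3 entries, a list of its own where there are three numbers: the closure, from -1 (fully open) to 1 (shut), then the shift along the world's x, y, z in m, then the turn about the world's z in rad. A call has 1 to 5 rows; each row is the pose to reach, as a shift and turn from the pose commanded when the call began; what a row does not reach only later rows make up. A row lasts 1/10 s, in which the tool goes at most 50 mm and 8.59 degrees, less where a joint would pass 70% of its speed; a pose out of reach is approached as far as the arm can. A call with a gripper value outside its range is refused whole. The fingers move at their own pace and stop on an object; the grip force is fixed at half the most. Time passes only in rows, so rows that repeat a pose let the fingers close. It gives the time, the measured TCP pose, the force and the opening at its end, in the units of the state.
- state(): the state, without advancing time (a new reading comes with each control period).
- cams.grab_frame(name): name is "scene" or "side" or "wrist"; returns (picture, depth): 480x640x3 uint8, red, green, blue; 480x640 float32, m along the optical axis (not along the pixel's ray), 0 where there is no reading.
- cams.camera_info(name): a dict with "K" (3x3 intrinsics, pixels), "rvec" (rotation vector, rad) and "tvec" (3), from world to camera coordinates, as OpenCV has them. Camera axes: x right, y down, z forward; pixel columns grow to the right and rows downward; lengths in m; the calibration is good to about 2 mm. A picture is of the moment at which its call begins: read the wrist's pose just before it. camera_info takes no time and is no camera call; for the wrist camera it gives the pose at the moment of the call.
- workorder.job_done(): hands the job in, once; it reports no verdict.
Trained networks look in the newest picture that a camera, given by its name, has taken for a name from the list of things; names that differ only in an ending like _2 or _b are one class to them, and where a whole thing is asked for, a point or a joint stands for the part that bears it (a point fixed in the world has none). Each returns a list of dicts, best first, with "score" (0 to 1); they miss things now and then, are a little off and sometimes report something else, mostly with a low value. They report only what shows in the picture. A call takes as long as a camera call. They do not tell look-alikes from the thing itself.
- nets.recognise(camera, target): "at" ([x, y, z] in m, in world coordinates, good to about 4 mm: the middle of the surface that is visible of it).
- nets.landmark_of(camera, target): "at" ([x, y, z] in m, in world coordinates, good to about 4 mm: a listed point, or the origin of a listed thing).
The state is a dict: "time": time; "joint_pos": joint angles; "joint_vel": joint speeds; "joint_efforts": joint torques, N m; "tool_pos": TCP position; "tool_rot": TCP orientation; "contact_force": force on the tool from outside, world axes, zero at the start; "ft_torque": the same for the moment, N m; "gripper_width": opening from 0.0 (shut) to 1.0 (fully open).
Only numpy, scipy, OpenCV 4.12 (cv2) and the standard library are available. Lean on these libraries where they do the work, as an engineer would, in place of code of your own. Each camera call takes 0.05 s, during which the arm holds its last target.

## Working session

There is one attempt and no reset: what is moved stays moved. The work goes in short steps, Python scripts to look and compute and a tool call to move; the robot and the scene stay as the last step left them, time stands still between calls to the robot, and variables do not carry over. Pictures are saved under pics/ and viewed, and the job is handed in when it is done.

Besides the shell and the picture viewer there is one more tool, called after "Request:" as name([rows], argument=value, ...), one row to a line, values as JSON. play_rows: Moves the arm, as the interface text tells. Its arguments: {"type":"object","properties":{"motion":{"type":"array","items":{"type":"array"}}},"required":["motion"]}

```bash
mkdir -p pics; ls
python3 - <<'E'
from plant import state,cams,nets
import cv2
s=state();print({k:(s[k]) for k in ['time','tool_pos','tool_rot','gripper_width']})
for c in ['scene','side','wrist']:
    p,d=cams.grab_frame(c);cv2.imwrite(f'pics/{c}0.png',p[:,:,::-1])
    import numpy as np;np.save(f'pics/{c}0d.npy',d)
    if c!='wrist':
      for t in ['gift_box','flap_knob','soap','glass_candle','coaster','black_lid_tin']:
        print(c,t,[(r['score'],np.round(r['at'],3)) for r in nets.landmark_of(c,t)][:5])
E
```

```text
pics
{'time': 0.0, 'tool_pos': array([0.24695989, 0.57346061, 0.23008881]), 'tool_rot': array([ 0.59004539, -0.38902218,  0.59132263,  0.38838863]), 'gripper_width': 1.0051587830411186}
scene gift_box [(0.68, array([ 0.478,  0.339, -0.004]))]
scene flap_knob [(0.88, array([0.446, 0.344, 0.105]))]
scene soap [(0.92, array([ 0.435, -0.077,  0.003])), (0.62, array([ 0.544, -0.077, -0.004])), (0.49, array([ 0.478,  0.339, -0.001])), (0.33, array([0.447, 0.345, 0.102]))]
scene glass_candle [(0.81, array([0.624, 0.025, 0.   ])), (0.16, array([0.477, 0.338, 0.   ]))]
scene coaster [(0.75, array([ 0.487,  0.063, -0.002]))]
scene black_lid_tin [(0.67, array([0.495, 0.447, 0.005]))]
side gift_box [(0.79, array([0.476, 0.34 , 0.001]))]
side flap_knob [(0.69, array([0.443, 0.344, 0.106]))]
side soap [(0.6, array([ 0.545, -0.069, -0.002])), (0.59, array([ 0.435, -0.078,  0.002]))]
side glass_candle [(0.81, array([0.621, 0.029, 0.   ]))]
side coaster [(0.62, array([0.484, 0.066, 0.002]))]
side black_lid_tin [(0.92, array([0.504, 0.453, 0.005]))]
```

View pics/scene0.png

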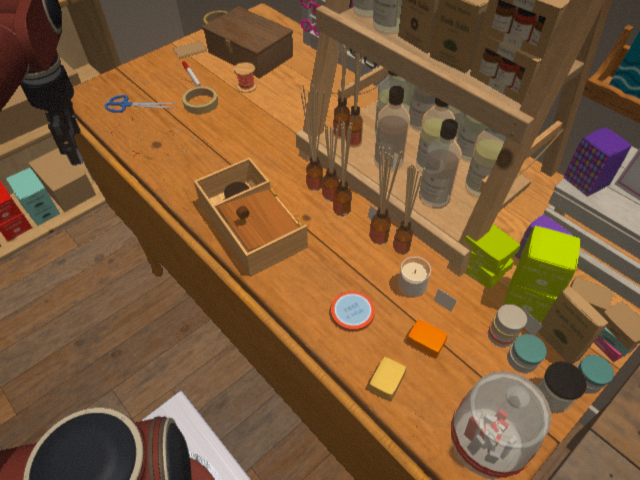

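View pics/side0.png

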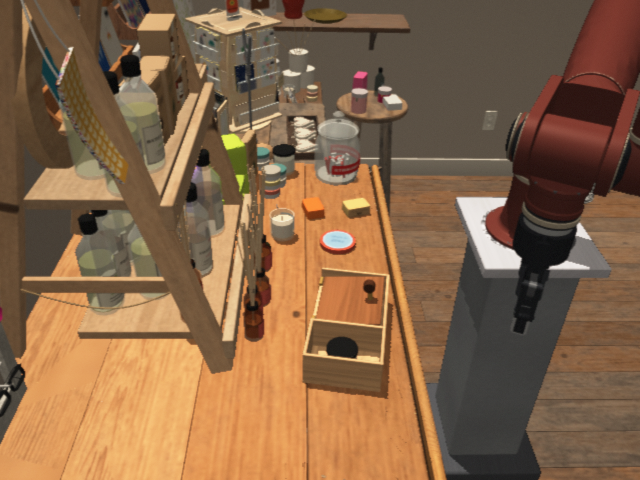

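View pics/wrist0.png

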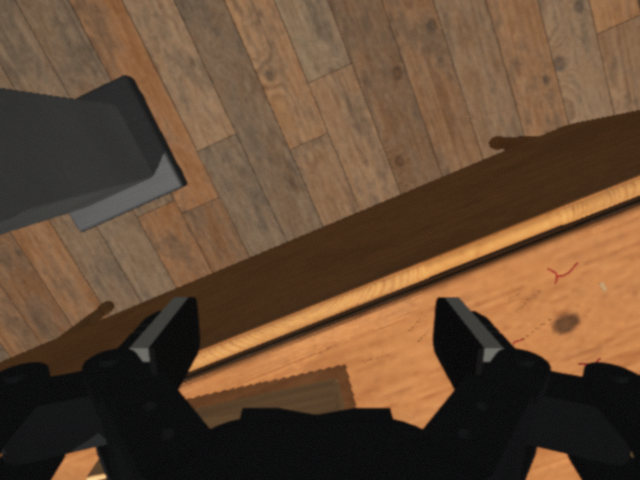

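```bash
cat > h.py <<'E'
import numpy as np,cv2
from plant import cams
def w(c,d,u,v):
    i=cams.camera_info(c);K=np.array(i['K']);R=cv2.Rodrigues(np.array(i['rvec'],float))[0];t=np.array(i['tvec'],float).ravel()
    z=d[v,u];p=np.linalg.inv(K)@[u,v,1]*z
    return R.T@(p-t)
def cloud(c,d):
    i=cams.camera_info(c);K=np.array(i['K']);R=cv2.Rodrigues(np.array(i['rvec'],float))[0];t=np.array(i['tvec'],float).ravel()
    v,u=np.mgrid[:480,:640];P=np.stack([u,v,np.ones_like(u)],-1)@np.linalg.inv(K).T*d[...,None]
    return (P-t)@R
def pix(c,p):
    i=cams.camera_info(c)
    return cv2.projectPoints(np.array([p],float),np.array(i['rvec'],float),np.array(i['tvec'],float),np.array(i['K']),None)[0].ravel()
E
python3 - <<'E'
from h import *
d=np.load('pics/scene0d.npy');p=cv2.imread('pics/scene0.png')
C=cloud('scene',d)
for u,v in [(388,372),(428,332),(188,48),(445,300),(568,320),(245,40),(375,213),(532,325),(415,270),(352,308)]:
    print((u,v),np.round(C[v,u],3),p[v,u,::-1])
a=cv2.resize(p[290:410,340:500],None,fx=4,fy=4,interpolation=2)
b=cv2.resize(p[30:110,150:310],None,fx=4,fy=4,interpolation=2)
cv2.imwrite('pics/crop1.png',a);cv2.imwrite('pics/crop2.png',b)
# candidate soaps: points z about .026
m=(abs(C[...,2]-.026)<.004)&(d>0)&(abs(C[...,1])<1.2)&(C[...,0]>.25)&(C[...,0]<1.1)
n,l,st,ce=cv2.connectedComponentsWithStats(m.astype(np.uint8))
for k in range(1,n):
    if st[k,4]>60: print(st[k],ce[k].round(),C[l==k].mean(0).round(3))
E
```

```text
(388, 372) [ 0.435 -0.076  0.025] [234 187  84]
(428, 332) [ 0.548 -0.072  0.025] [238 120   0]
(188, 48) [0.772 1.08  0.006] [167 127  85]
(445, 300) [ 0.631 -0.045  0.016] [110  97  85]
(568, 320) [ 0.707 -0.238  0.094] [68 50 28]
(245, 40) [0.855 0.883 0.083] [118  83  54]
(375, 213) [0.692 0.203 0.021] [101  88  77]
(532, 325) [ 0.707 -0.192  0.017] [94 86 77]
(415, 270) [0.62  0.028 0.052] [136 111  87]
(352, 308) [0.487 0.067 0.011] [145 173 189]
[204 172  56  23 140] [230. 183.] [0.51  0.496 0.026]
[242 239  66  31 159] [275. 255.] [0.453 0.26  0.026]
[578 257  62  43 201] [609. 278.] [ 0.904 -0.234  0.026]
[449 262  30  13  71] [462. 268.] [ 0.71  -0.024  0.026]
[399 280  28  13  65] [411. 288.] [0.598 0.014 0.026]
[437 290  19  14  71] [446. 297.] [ 0.633 -0.045  0.026]
[506 299  40  18 108] [526. 308.] [ 0.724 -0.163  0.026]
[525 313  57  47 201] [551. 336.] [ 0.707 -0.229  0.026]
[408 320  39  33 685] [428. 336.] [ 0.542 -0.076  0.025]
[598 336  27  21 104] [611. 347.] [ 0.767 -0.316  0.026]
[510 344  27  25  78] [518. 360.] [ 0.622 -0.216  0.026]
[370 357  36  39 806] [388. 376.] [ 0.429 -0.08   0.025]
```

Run:
```python
import cv2
p=cv2.imread('pics/side0.png')
cv2.imwrite('pics/crop3.png',cv2.resize(p[100:260,220:420],None,fx=4,fy=3.75,interpolation=2))
```

```text
(no output)
```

View pics/crop1.png

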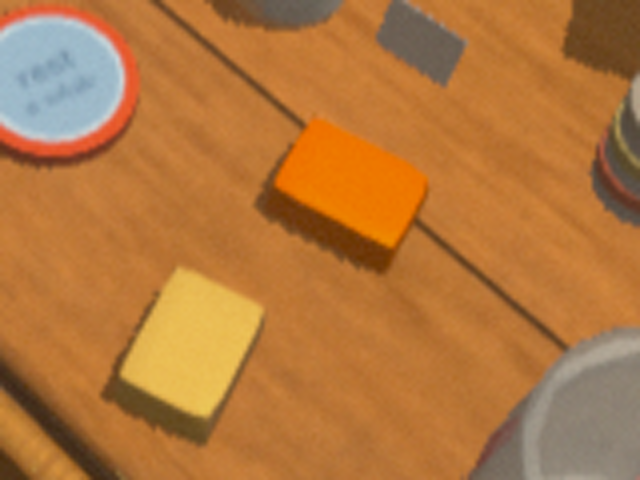

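View pics/crop2.png

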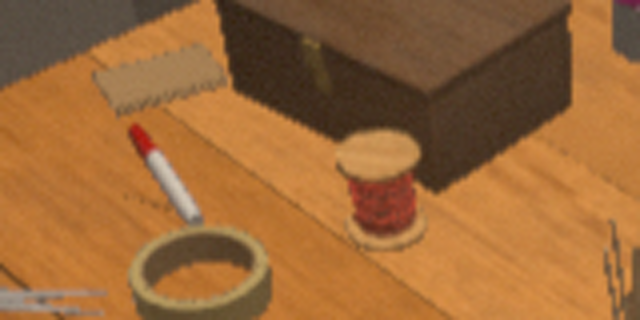

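View pics/crop3.png

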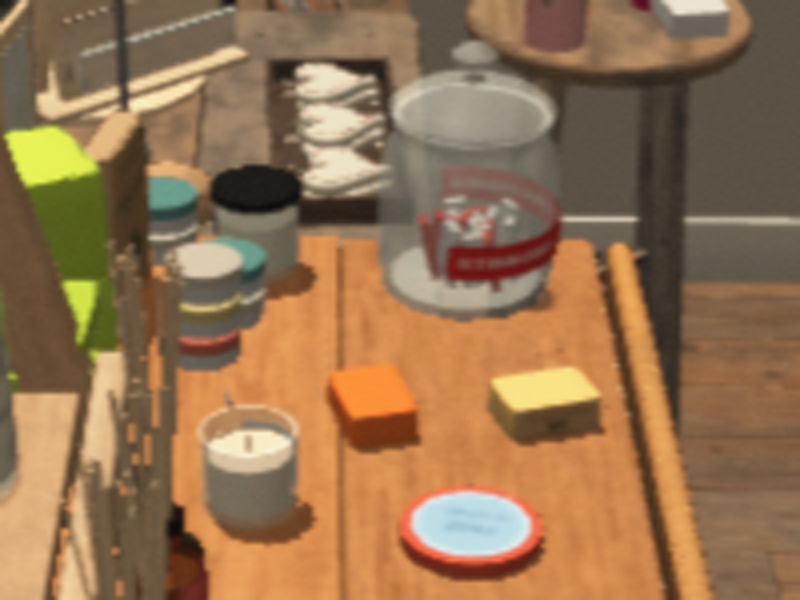

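Run:
```python
from h import *
d=np.load('pics/wrist0d.npy');p=cv2.imread('pics/wrist0.png')
C=cloud('wrist',d)
for u,v in [(300,395),(250,400),(345,375),(240,440),(330,390),(500,330),(100,470)]:
    print((u,v),np.round(C[v,u],3),p[v,u,::-1])
p=cv2.imread('pics/side0.png');d=np.load('pics/side0d.npy');C=cloud('side',d)
for u,v in [(312,203),(355,203),(313,208),(354,213)]: print((u,v),C[v,u].round(3),p[v,u,::-1])
m=(C[...,2]>.008)&(C[...,2]<.045)&(d>0)
cv2.imwrite('pics/mside.png',np.where(m[...,None],p,p//4))
p=cv2.imread('pics/scene0.png');d=np.load('pics/scene0d.npy');C=cloud('scene',d)
m=(C[...,2]>.008)&(C[...,2]<.045)&(d>0)
cv2.imwrite('pics/mscene.png',np.where(m[...,None],p,p//4))
```

```text
(300, 395) [0.427 0.479 0.017] [90 67 44]
(250, 400) [0.417 0.423 0.009] [85 65 43]
(345, 375) [0.435 0.529 0.   ] [104  66  41]
(240, 440) [0.232 0.566 0.315] [12 14 14]
(330, 390) [0.433 0.511 0.019] [90 66 44]
(500, 330) [0.449 0.7   0.001] [189 125  74]
(100, 470) [0.395 0.283 0.066] [85 64 44]
(312, 203) [ 0.546 -0.077  0.027] [251 149  60]
(355, 203) [ 0.434 -0.08   0.026] [249 227 134]
(313, 208) [ 0.544 -0.052  0.027] [251 147  59]
(354, 213) [ 0.437 -0.061  0.007] [92 68 44]
```

View pics/mside.png

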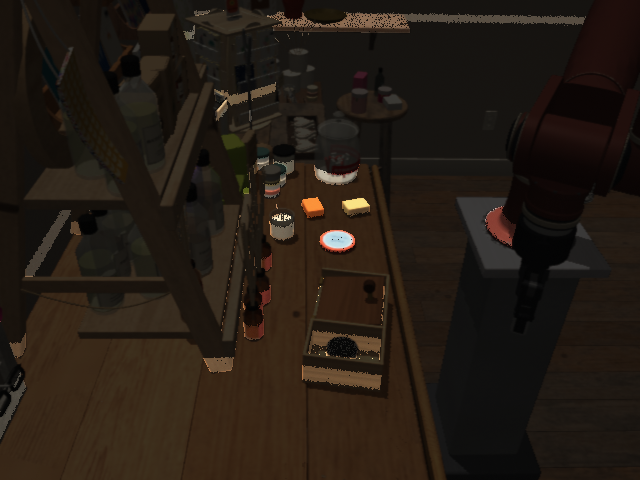

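View pics/mscene.png

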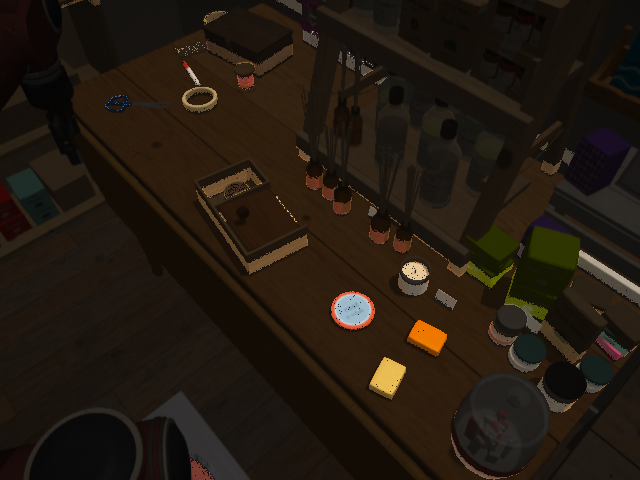

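Run:
```python
from h import *
for c in ['scene','side']:
    d=np.load(f'pics/{c}0d.npy');p=cv2.imread(f'pics/{c}0.png');C=cloud(c,d)
    m=(abs(C[...,2]-.072)<.004)&(abs(C[...,0]-.48)<.15)&(abs(C[...,1]-.37)<.2)
    P=C[m][:,:2].astype(np.float32);r=cv2.minAreaRect(P*1000);print(c,'rim',len(P),r,cv2.boxPoints(r).round())
    for n,(x,y) in dict(yel=(.43,-.08),ora=(.545,-.076)).items():
        m=(abs(C[...,2]-.026)<.006)&(abs(C[...,0]-x)<.055)&(abs(C[...,1]-y)<.055)
        r=cv2.minAreaRect(C[m][:,:2].astype(np.float32)*1000);print(n,r)
    # knob
    m=(C[...,2]>.090)&(abs(C[...,0]-.445)<.03)&(abs(C[...,1]-.344)<.03)
    Q=C[m];print('knob',Q.min(0).round(3),Q.max(0).round(3),Q.mean(0).round(3))
```

```text
scene rim 1211 ((479.38836669921875, 381.0513610839844), (254.53846740722656, 142.25123596191406), 80.57447052001953) [[388. 267.]
 [529. 244.]
 [570. 495.]
 [430. 518.]]
yel ((429.80572509765625, -79.95755004882812), (63.916107177734375, 44.92807388305664), 18.401058197021484)
ora ((542.427978515625, -75.1156005859375), (47.900428771972656, 62.10828399658203), 14.591011047363281)
knob [0.427 0.333 0.09 ] [0.451 0.354 0.114] [0.439 0.34  0.104]
side rim 1890 ((483.00518798828125, 384.0615234375), (257.2669372558594, 142.06468200683594), 80.52871704101562) [[392. 269.]
 [532. 245.]
 [574. 499.]
 [434. 523.]]
yel ((434.18280029296875, -79.08555603027344), (63.94917297363281, 56.36037826538086), 19.308544158935547)
ora ((545.1470336914062, -72.67201232910156), (46.58317184448242, 69.25423431396484), 16.83675193786621)
knob [0.433 0.336 0.09 ] [0.455 0.357 0.114] [0.444 0.349 0.105]
```

Run:
```python
from h import *
from plant import state
from scipy.spatial.transform import Rotation as Ro
s=state();q=s['tool_rot'];R=Ro.from_quat([q[1],q[2],q[3],q[0]]).as_matrix();print(R.round(3))
zt=R[:,2];a=np.arctan2(zt[1],zt[0]);print('jaw ang',np.degrees(a))
i=cams.camera_info('wrist');Rc=cv2.Rodrigues(np.array(i['rvec'],float))[0];print('cam pos',-Rc.T@np.array(i['tvec']).ravel(),'fwd',Rc[2])
for c in ['scene','side']:
    d=np.load(f'pics/{c}0d.npy');C=cloud(c,d)
    m=(C[...,0]>.56)&(C[...,0]<.72)&(C[...,1]>.15)&(C[...,1]<.6)&(C[...,2]>.08)&(C[...,2]<.4)
    Q=C[m]
    for y in np.arange(.15,.6,.05):
        k=Q[(Q[:,1]>=y)&(Q[:,1]<y+.05)]
        if len(k): print(c,round(y,2),len(k),[ (round(z,2),k[abs(k[:,2]-z)<.025][:,0].min().round(3)) for z in np.arange(.1,.4,.05) if (abs(k[:,2]-z)<.025).any()])
```

```text
[[ 0.    -0.918  0.396]
 [ 0.     0.396  0.918]
 [-1.    -0.     0.   ]]
jaw ang 66.69274303832161
cam pos [0.18848911 0.60037181 0.37457148] fwd [ 0.23739119 -0.10270185 -0.96596985]
scene 0.15 678 [(np.float64(0.1), np.float64(0.648)), (np.float64(0.15), np.float64(0.65)), (np.float64(0.2), np.float64(0.647)), (np.float64(0.25), np.float64(0.646))]
scene 0.2 156 [(np.float64(0.1), np.float64(0.689))]
scene 0.25 598 [(np.float64(0.1), np.float64(0.645)), (np.float64(0.15), np.float64(0.651)), (np.float64(0.2), np.float64(0.648)), (np.float64(0.25), np.float64(0.647))]
scene 0.3 448 [(np.float64(0.1), np.float64(0.659)), (np.float64(0.15), np.float64(0.655)), (np.float64(0.2), np.float64(0.652))]
scene 0.35 860 [(np.float64(0.1), np.float64(0.654)), (np.float64(0.15), np.float64(0.654)), (np.float64(0.2), np.float64(0.649)), (np.float64(0.25), np.float64(0.646))]
scene 0.4 62 [(np.float64(0.1), np.float64(0.69)), (np.float64(0.25), np.float64(0.66))]
scene 0.45 79 [(np.float64(0.1), np.float64(0.69))]
side 0.15 383 [(np.float64(0.1), np.float64(0.653)), (np.float64(0.15), np.float64(0.655)), (np.float64(0.2), np.float64(0.651)), (np.float64(0.25), np.float64(0.65))]
side 0.2 108 [(np.float64(0.1), np.float64(0.695))]
side 0.25 680 [(np.float64(0.1), np.float64(0.65)), (np.float64(0.15), np.float64(0.655)), (np.float64(0.2), np.float64(0.651)), (np.float64(0.25), np.float64(0.65))]
side 0.3 419 [(np.float64(0.1), np.float64(0.663)), (np.float64(0.15), np.float64(0.661)), (np.float64(0.2), np.float64(0.658))]
side 0.35 836 [(np.float64(0.1), np.float64(0.658)), (np.float64(0.15), np.float64(0.658)), (np.float64(0.2), np.float64(0.654)), (np.float64(0.25), np.float64(0.65)), (np.float64(0.3), np.float64(0.674))]
side 0.4 223 [(np.float64(0.1), np.float64(0.694)), (np.float64(0.25), np.float64(0.663))]
side 0.45 176 [(np.float64(0.1), np.float64(0.694))]
```

Request:
play_rows([
  [-0.3,[0.033,-0.038,-0.012],0.1],
  [-0.3,[0.066,-0.076,-0.024],0.2],
  [-0.3,[0.099,-0.114,-0.036],0.242],
  [-0.3,[0.132,-0.152,-0.048],0.242],
  [-0.3,[0.165,-0.19,-0.06],0.242],
])

```text
time: 1.25
tool_pos: [0.4077, 0.3889, 0.1732]
tool_rot: [0.54, -0.457, 0.539, 0.457]
contact_force: [0.5, 0.3, 0.6]
gripper_width: 0.656
```

Run:
```python
from h import *
from plant import state,nets
s=state();print(s['time'],s['tool_pos'],s['gripper_width'])
p,d=cams.grab_frame('wrist');cv2.imwrite('pics/w1.png',p[:,:,::-1]);np.save('pics/w1d.npy',d)
C=cloud('wrist',d)
m=(C[...,2]>.088)&(C[...,2]<.125)&(abs(C[...,0]-.445)<.03)&(abs(C[...,1]-.344)<.03)
print(m.sum(),C[m].min(0),C[m].max(0),C[m].mean(0))
print(nets.landmark_of('wrist','flap_knob'))
print(state()['tool_pos'])
```

```text
1.25 [0.40773727 0.38889972 0.17319   ] 0.6557175746949502
875 [0.43424731 0.33241562 0.09015344] [0.45916205 0.34730293 0.11264204] [0.44432678 0.34170055 0.10599048]
[{'at': [0.4415, 0.3437, 0.0969], 'score': 0.78}, {'at': [0.4945, 0.4532, 0.003], 'score': 0.2}]
[0.40901425 0.38595198 0.17134822]
```

View pics/w1.png

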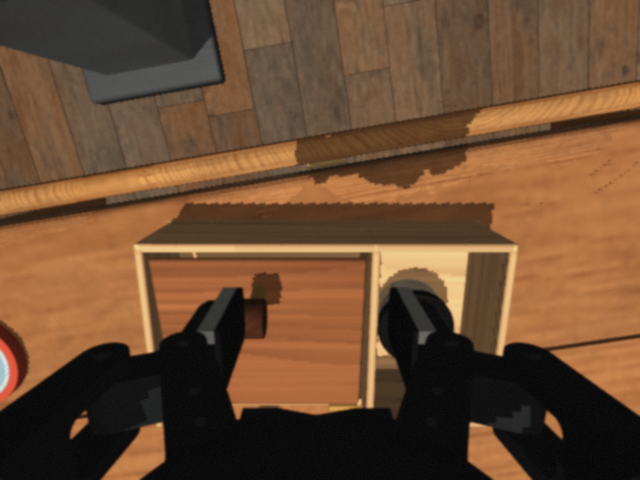

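Request:
play_rows([
  [-0.3,[0.02,-0.025,0.0],0],
  [-0.3,[0.0325,-0.04,0.0],0],
  [-0.3,[0.0325,-0.04,-0.02],0],
  [-0.3,[0.0325,-0.04,-0.05],0],
  [-0.3,[0.0325,-0.04,-0.07],0],
])

```text
time: 1.85
tool_pos: [0.4386, 0.3506, 0.102]
tool_rot: [0.539, -0.457, 0.54, 0.457]
contact_force: [0.2, -0.1, 0.1]
gripper_width: 0.65
```

Run:
```python
from h import *
from plant import state
s=state();print(s['time'],s['tool_pos'],s['contact_force'])
p,d=cams.grab_frame('wrist');cv2.imwrite('pics/w2.png',p[:,:,::-1])
```

```text
1.85 [0.43857648 0.35055172 0.10202684] [ 0.16927347 -0.05369325  0.14428129]
```

View pics/w2.png

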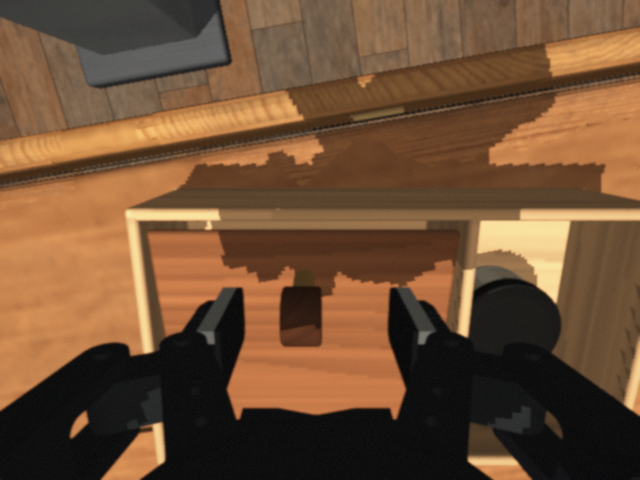

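Request:
play_rows([
  [-0.3,[0,0,-0.011],0],
  [0.3,[0,0,-0.011],0],
  [1,[0,0,-0.011],0],
  [1,[0,0,-0.011],0],
  [1,[0,0,-0.011],0],
])

```text
time: 2.4
tool_pos: [0.4373, 0.3451, 0.0915]
tool_rot: [0.534, -0.46, 0.544, 0.455]
contact_force: [-7.4, -19.4, 5.1]
gripper_width: 0.171
```

Request:
play_rows([
  [1,[0,0,0],0],
  [1,[0,0,0],0],
])

```text
time: 2.6
tool_pos: [0.4373, 0.3451, 0.0915]
tool_rot: [0.535, -0.459, 0.544, 0.455]
contact_force: [-7.0, -19.1, 4.1]
gripper_width: 0.167
```

Run:
```python
from h import *
from plant import state
s=state();print(s['time'],s['tool_pos'],s['contact_force'],s['gripper_width'])
p,d=cams.grab_frame('wrist');cv2.imwrite('pics/w3.png',p[:,:,::-1])
O=np.array([.475,.339]);ex=np.array([.9865,-.164])
g=np.array([.4445,.344]);
for th in np.arange(.185,1.6,.105):
    c,sn=np.cos(th),np.sin(th)
    bx=-.104*c+.034*sn; bz=.104*sn+.034*c
    b0=-.104*np.cos(.185)+.034*np.sin(.185);z0=.104*np.sin(.185)+.034*np.cos(.185)
    print(round(th,2),(ex*(bx-b0)).round(4),round(bz-z0,4))
```

```text
2.6 [0.43730947 0.345078   0.09149267] [ -7.02957248 -19.14395349   4.10362819] 0.16740011213294148
0.18 [ 0. -0.] 0.0
0.29 [ 0.006 -0.001] 0.0098
0.39 [ 0.0129 -0.0021] 0.0189
0.5 [ 0.0207 -0.0034] 0.0271
0.6 [ 0.0294 -0.0049] 0.0346
0.71 [ 0.0387 -0.0064] 0.041
0.82 [ 0.0487 -0.0081] 0.0465
0.92 [ 0.0592 -0.0098] 0.0508
1.02 [ 0.0701 -0.0117] 0.054
1.13 [ 0.0812 -0.0135] 0.056
1.23 [ 0.0925 -0.0154] 0.0568
1.34 [ 0.1039 -0.0173] 0.0565
1.44 [ 0.1151 -0.0191] 0.0549
1.55 [ 0.1261 -0.021 ] 0.0521
```

View pics/w3.png

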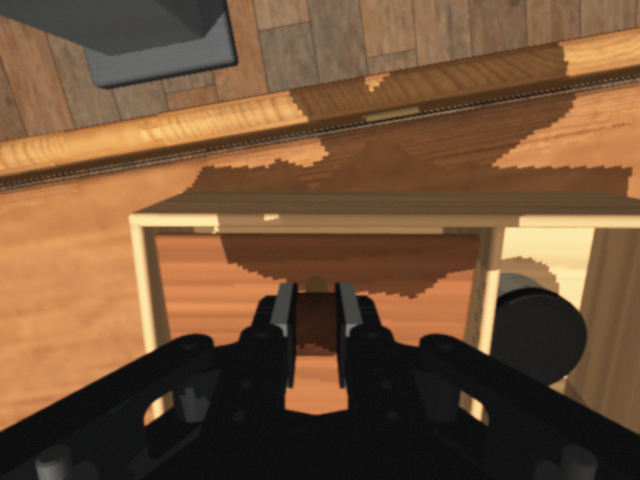

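Request:
play_rows([
  [0.3,[0,-0.003,0],0],
  [0.3,[0.003,-0.0055,0],0],
  [0.3,[0.0065,-0.0055,0],0],
  [0.3,[0.0065,-0.0055,0],0],
  [0.3,[0.0065,-0.0055,0],0],
])

```text
time: 3.15
tool_pos: [0.4462, 0.3453, 0.0929]
tool_rot: [0.54, -0.457, 0.539, 0.457]
contact_force: [-0.9, 0.6, -0.6]
gripper_width: 0.35
```

Request:
play_rows([
  [1,[0,0,0],0],
  [1,[0,0,0],0],
  [1,[0,0,0],0],
  [1,[0,0,0],0],
])

```text
time: 3.55
tool_pos: [0.4451, 0.3436, 0.0919]
tool_rot: [0.538, -0.458, 0.541, 0.457]
contact_force: [-2.0, -4.7, 2.4]
gripper_width: 0.171
```

Request:
play_rows([
  [1,[0.006,-0.001,0.01],0],
  [1,[0.013,-0.002,0.019],0],
  [1,[0.021,-0.0035,0.027],0],
  [1,[0.029,-0.005,0.0345],0],
  [1,[0.0385,-0.0065,0.041],0],
])

```text
time: 4.05
tool_pos: [0.4841, 0.3371, 0.1327]
tool_rot: [0.538, -0.457, 0.541, 0.457]
contact_force: [-3.2, -5.4, -10.3]
gripper_width: 0.172
```

Run:
```python
from h import *
p,d=cams.grab_frame('side');cv2.imwrite('pics/s1.png',cv2.resize(p[200:400,220:480,::-1],None,fx=3,fy=3))
```

```text
(no output)
```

View pics/s1.png

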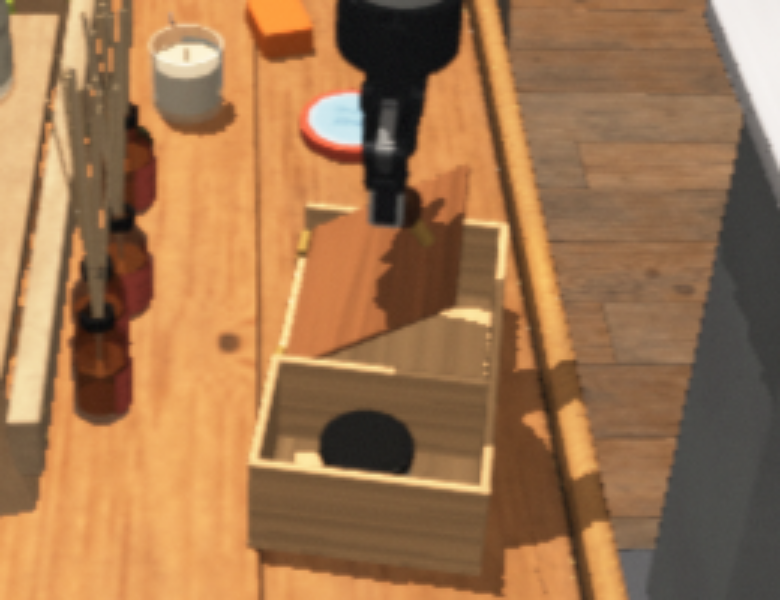

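Request:
play_rows([
  [1,[0.01,-0.0015,0.0055],0],
  [1,[0.0205,-0.0035,0.01],0],
  [1,[0.0315,-0.005,0.013],0],
  [1,[0.0425,-0.007,0.015],0],
  [1,[0.054,-0.009,0.016],0],
])

```text
time: 4.6
tool_pos: [0.538, 0.3281, 0.1491]
tool_rot: [0.538, -0.457, 0.541, 0.457]
contact_force: [-4.1, -5.0, -9.3]
gripper_width: 0.161
```

Request:
play_rows([
  [1,[0.0115,-0.002,-0.0005],0],
  [1,[0.0225,-0.0035,-0.002],0],
  [1,[0.0335,-0.0055,-0.005],0],
  [1,[0.037,-0.006,-0.006],0],
])

```text
time: 5.0
tool_pos: [0.5769, 0.3217, 0.1451]
tool_rot: [0.539, -0.458, 0.54, 0.456]
contact_force: [-4.7, -7.9, 1.2]
gripper_width: 0.148
```

Run:
```python
from h import *
p,d=cams.grab_frame('side');cv2.imwrite('pics/s2.png',cv2.resize(p[200:400,220:480,::-1],None,fx=3,fy=3))
```

```text
(no output)
```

View pics/s2.png

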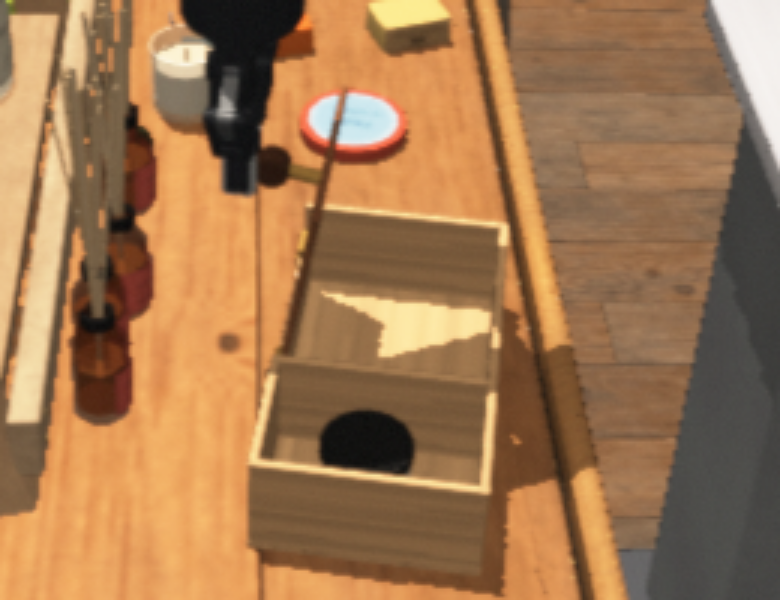

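```bash
cat >> h.py <<'E'
O=np.array([.475,.339]);ex=np.array([.9865,-.164]);ey=np.array([.164,.9865])
def flap(c):
    from plant import nets
    p,d=cams.grab_frame(c);C=cloud(c,d)
    B=np.stack([(C[...,:2]-O)@ex,(C[...,:2]-O)@ey,C[...,2]],-1)
    m=(abs(B[...,1])<.07)&(B[...,2]>.085)&(B[...,2]<.19)&(B[...,0]>.03)&(B[...,0]<.13)
    Q=B[m]
    # line fit robust on x-z of panel
    for lo in np.arange(.09,.185,.01):
        k=Q[abs(Q[:,2]-lo)<.005]
        print(c,round(lo,3),len(k),k[:,0].min().round(3) if len(k) else '',np.median(k[:,0]).round(3) if len(k) else '')
    print(nets.landmark_of(c,'flap_knob'))
    return p,d,C
E
python3 - <<'E'
from h import *
for c in ['side','scene']:
    p,d,C=flap(c)
cv2.imwrite('pics/c2.png',cv2.resize(p[100:340,160:480,::-1],None,fx=2.5,fy=2.5))
E
```

```text
side 0.09 4 0.059 0.062
side 0.1 4 0.061 0.062
side 0.11 4 0.059 0.06
side 0.12 6 0.054 0.058
side 0.13 5 0.053 0.057
side 0.14 5 0.051 0.056
side 0.15 61 0.051 0.092
side 0.16 144 0.049 0.08
side 0.17 145 0.047 0.089
side 0.18 135 0.045 0.047
[]
scene 0.09 56 0.054 0.055
scene 0.1 66 0.052 0.054
scene 0.11 63 0.051 0.052
scene 0.12 63 0.049 0.05
scene 0.13 63 0.048 0.049
scene 0.14 72 0.046 0.048
scene 0.15 111 0.045 0.047
scene 0.16 186 0.043 0.063
scene 0.17 197 0.041 0.077
scene 0.18 150 0.04 0.044
[{'at': [0.5612, 0.3252, 0.1635], 'score': 0.9}]
```

View pics/c2.png

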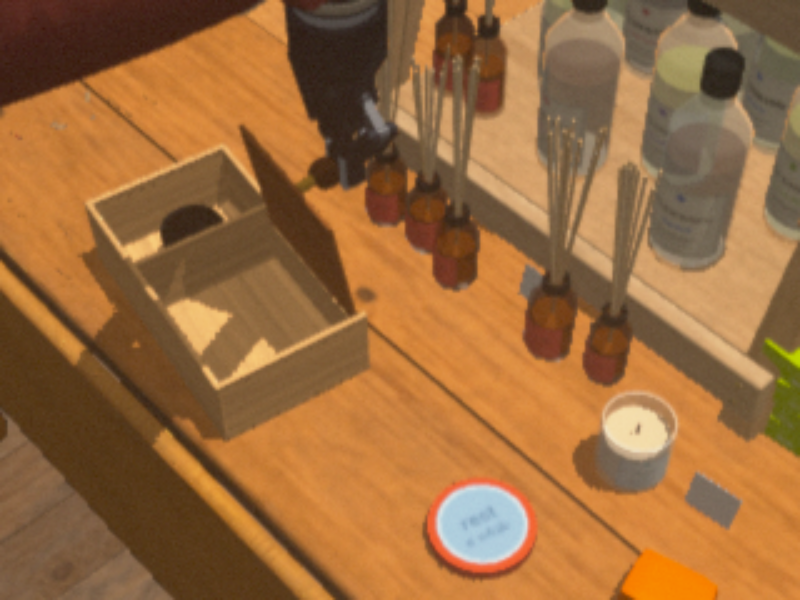

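Request:
play_rows([
  [1,[0.005,-0.001,0.02],0],
  [1,[0.005,-0.001,0.06],0],
  [1,[-0.035,0.006,0.065],0],
  [1,[-0.08,0.0135,0.065],0],
  [1,[-0.088,0.0145,0.065],0],
])

```text
time: 5.75
tool_pos: [0.4863, 0.3401, 0.2118]
tool_rot: [0.541, -0.458, 0.536, 0.458]
contact_force: [0.2, -0.4, 0.1]
gripper_width: -0.005
```

Request:
play_rows([
  [1,[0,0,0],0],
  [1,[0,0,-0.035],0],
  [1,[0,0,-0.07],0],
  [1,[0.01,-0.0015,-0.07],0],
  [1,[0.02,-0.003,-0.07],0],
])

```text
time: 6.25
tool_pos: [0.5092, 0.3347, 0.1389]
tool_rot: [0.54, -0.457, 0.539, 0.457]
contact_force: [-0.4, 0.6, 0.8]
gripper_width: -0.002
```

Request:
play_rows([
  [1,[0.008,-0.0015,0],0],
  [1,[0.015,-0.0025,0],0],
  [1,[0.021,-0.0035,0],0],
  [1,[0.021,-0.0035,0],0],
])

```text
time: 6.65
tool_pos: [0.5299, 0.3314, 0.1397]
tool_rot: [0.541, -0.457, 0.539, 0.457]
contact_force: [0.1, -0.4, -0.1]
gripper_width: 0.001
```

Run:
```python
from h import *
p,d,C=flap('scene')
cv2.imwrite('pics/c3.png',cv2.resize(p[100:340,160:480,::-1],None,fx=2.5,fy=2.5))
```

```text
scene 0.09 110 0.061 0.063
scene 0.1 94 0.062 0.064
scene 0.11 78 0.062 0.064
scene 0.12 81 0.063 0.064
scene 0.13 70 0.063 0.065
scene 0.14 72 0.042 0.065
scene 0.15 140 0.042 0.066
scene 0.16 179 0.041 0.067
scene 0.17 85 0.042 0.066
scene 0.18 76 0.04 0.067
[{'at': [0.578, 0.3224, 0.1559], 'score': 0.95}]
```

View pics/c3.png

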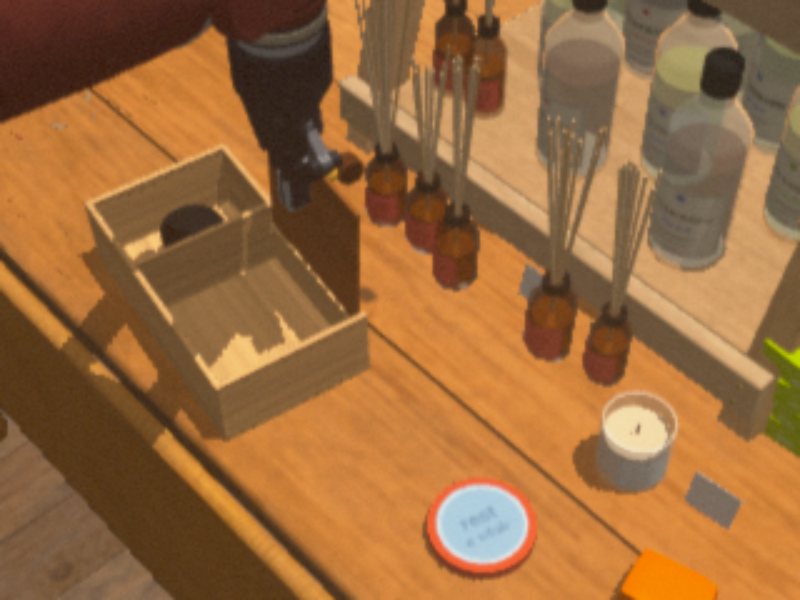

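Request:
play_rows([
  [-0.5,[-0.03,0.005,0.01],0],
  [-0.8,[-0.04,0.0,0.055],0],
  [-1,[-0.05,-0.03,0.09],0],
  [-1,[-0.06,-0.075,0.1],0],
  [-1,[-0.07,-0.12,0.1],0],
])

```text
time: 7.25
tool_pos: [0.4587, 0.2111, 0.2419]
tool_rot: [0.541, -0.459, 0.537, 0.457]
contact_force: [1.6, -1.6, -0.1]
gripper_width: 0.844
```

Request:
play_rows([
  [-1,[0,-0.045,0],0],
  [-1,[-0.005,-0.09,0],0],
  [-1,[-0.01,-0.135,0],0],
  [-1,[-0.01,-0.18,0],0],
  [-1,[-0.01,-0.21,0],0],
])

```text
time: 7.75
tool_pos: [0.4476, -0.0008, 0.2386]
tool_rot: [0.54, -0.457, 0.54, 0.456]
contact_force: [0.3, -0.0, 0.8]
gripper_width: 1.002
```

Run:
```python
from h import *
from plant import state,nets
s=state();print(s['time'],s['tool_pos'])
p,d=cams.grab_frame('wrist');cv2.imwrite('pics/w4.png',p[:,:,::-1]);np.save('pics/w4d.npy',d)
C=cloud('wrist',d)
print(nets.landmark_of('wrist','soap'))
for n,(x,y) in dict(yel=(.434,-.078),ora=(.545,-.075)).items():
    m=(abs(C[...,2]-.025)<.007)&(abs(C[...,0]-x)<.055)&(abs(C[...,1]-y)<.055)
    print(n,m.sum())
    if m.sum()>50:
        r=cv2.minAreaRect(C[m][:,:2].astype(np.float32)*1000);print(r,cv2.boxPoints(r).round(),C[m][:,2].mean(),np.median(p[m],0))
```

```text
7.75 [ 0.44762468 -0.00079884  0.23857188]
[{'at': [0.5433, -0.0791, -0.0009], 'score': 0.85}, {'at': [0.4319, -0.0774, -0.0014], 'score': 0.66}]
yel 3279
((432.6444091796875, -82.44188690185547), (62.260894775390625, 45.554237365722656), 18.09964370727539) [[ 396.  -70.]
 [ 410. -114.]
 [ 469.  -94.]
 [ 455.  -51.]] 0.026394418088094326 [208. 174. 100.]
ora 2744
((544.97509765625, -77.96086883544922), (45.676143646240234, 62.42164993286133), 14.378604888916016) [[ 515.  -53.]
 [ 531. -114.]
 [ 575. -103.]
 [ 559.  -42.]] 0.026038910615878555 [204.  108.5  48. ]
```

View pics/w4.png

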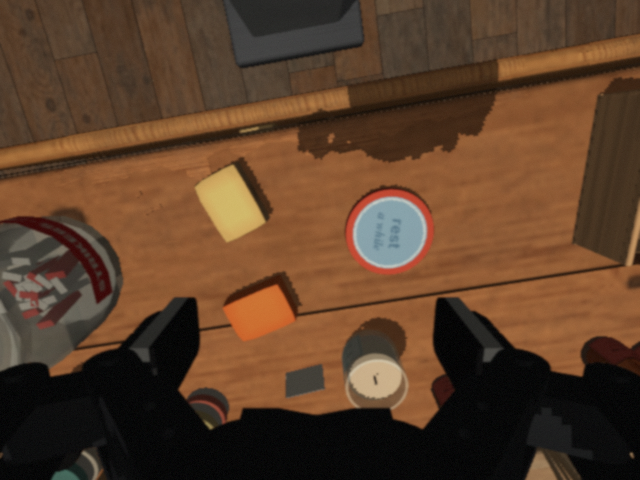

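Run:
```python
import cv2,numpy as np
p=cv2.imread('pics/w4.png')
a=cv2.resize(p[155:255,180:280],(400,400),interpolation=2)
b=cv2.resize(p[265:365,210:310],(400,400),interpolation=2)
cv2.imwrite('pics/w4c.png',np.hstack([a,b]))
s=cv2.imread('pics/scene0.png')
cv2.imwrite('pics/kraft.png',cv2.resize(s[0:80,390:550],None,fx=5,fy=5))
cv2.imwrite('pics/kraft2.png',cv2.resize(s[220:380,480:640],None,fx=3.5,fy=3.5))
```

```text
(no output)
```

View pics/w4c.png

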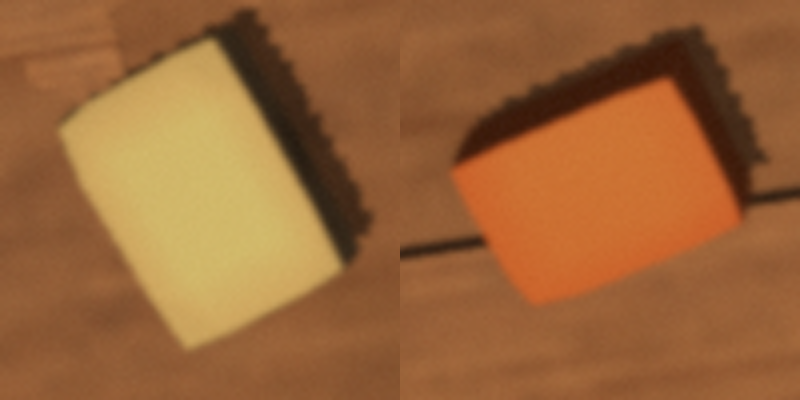

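View pics/kraft.png

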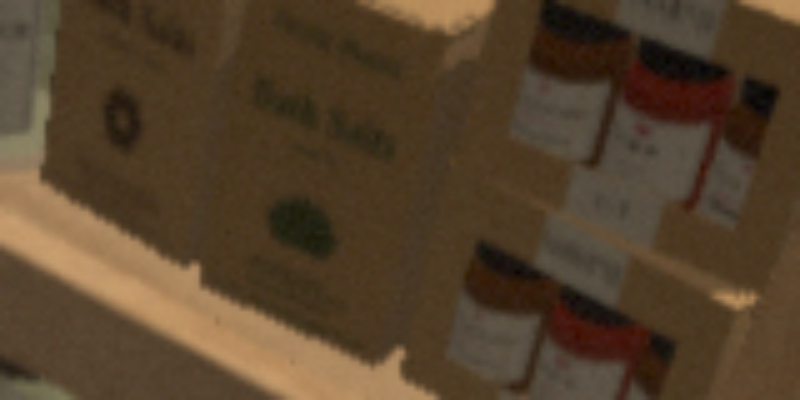

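View pics/kraft2.png

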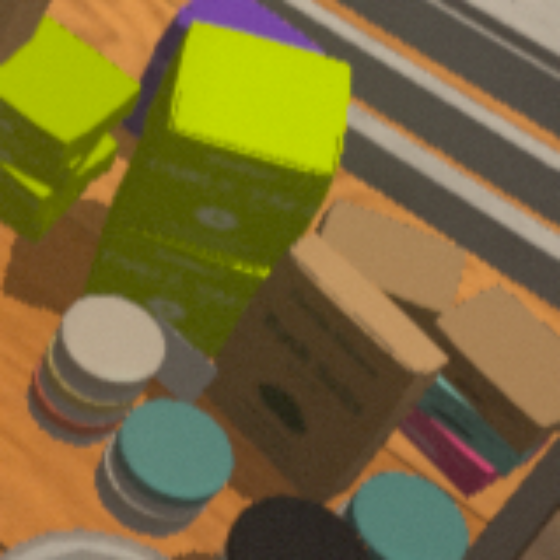

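Run:
```python
from h import *
for c in ['scene']:
    d=np.load(f'pics/{c}0d.npy');p=cv2.imread(f'pics/{c}0.png');C=cloud(c,d)
    for u,v in [(580,283),(595,292),(605,296),(625,322),(630,332),(610,325),(575,300),(615,348),(612,356)]:
        print((u,v),C[v,u].round(3),p[v,u,::-1])
    print(pix('scene',[.434,-.08,.026]))
print(p[290:300,560:620].shape)
cv2.imwrite('pics/k3.png',cv2.resize(p[260:400,540:640],None,fx=6,fy=4.2,interpolation=2))
s=cv2.imread('pics/side0.png');cv2.imwrite('pics/k4.png',cv2.resize(s[110:230,180:340],None,fx=5,fy=5,interpolation=2))
```

```text
(580, 283) [ 0.826 -0.206  0.054] [166 129  82]
(595, 292) [ 0.83  -0.236  0.053] [166 131  85]
(605, 296) [ 0.835 -0.254  0.053] [168 132  84]
(625, 322) [ 0.788 -0.307  0.079] [163 125  81]
(630, 332) [ 0.774 -0.322  0.082] [165 128  85]
(610, 325) [ 0.771 -0.292  0.07 ] [75 57 35]
(575, 300) [ 0.717 -0.229  0.136] [195 149  99]
(615, 348) [ 0.768 -0.321  0.029] [100  70  72]
(612, 356) [ 0.763 -0.326  0.011] [92 36 48]
[389.4405093  373.51694934]
(10, 60, 3)
```

View pics/k3.png

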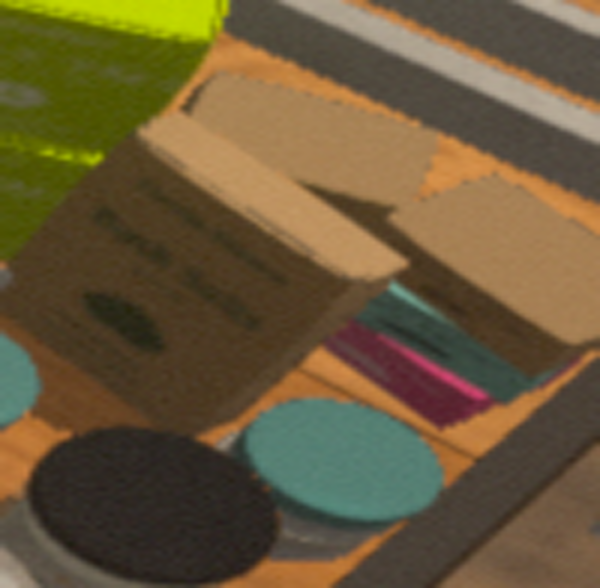

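View pics/k4.png

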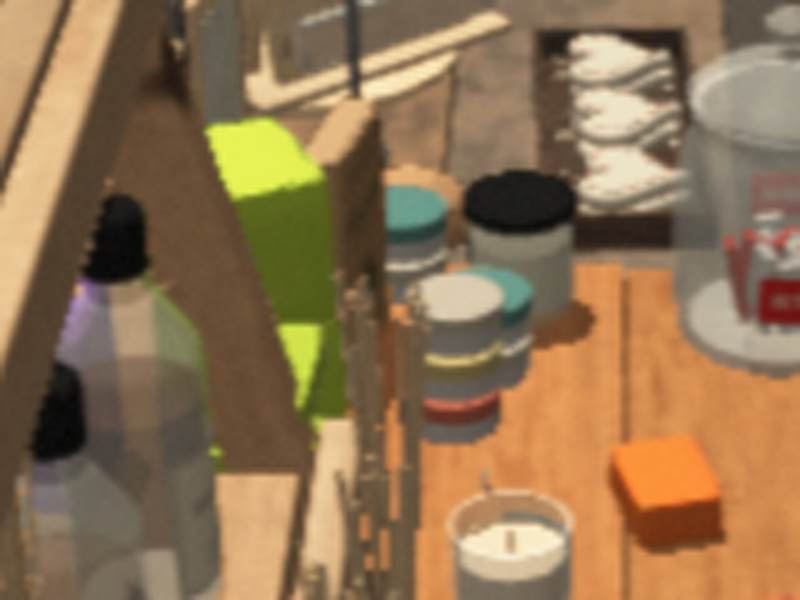

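Run:
```python
from h import *
print([ (c,(-cv2.Rodrigues(np.array(cams.camera_info(c)['rvec'],float))[0].T@np.array(cams.camera_info(c)['tvec']).ravel()).round(2)) for c in ['scene','side']])
img=np.zeros((700,520,3),np.uint8) # row: y from 1.0 to -0.75 ; 2.5mm per px
H=np.full((700,520),-1.)
for f,c in [('side0','side'),('scene0','scene'),('w4','wrist')]:
    d=np.load(f'pics/{f}d.npy');p=cv2.imread(f'pics/{f}.png');C=cloud(c,d)
    m=(d>0)&(C[...,2]<.2)&(C[...,2]>-.02)
    P=C[m];col=p[m]
    r=((1.1-P[:,1])/.0027).astype(int);q=((P[:,0]-.2)/.0021).astype(int)
    r=((1.1-P[:,1])/.0028).astype(int);q=((P[:,0]-.2)/.0028).astype(int)
    ok=(r>=0)&(r<700)&(q>=0)&(q<520)
    for rr,qq,z,cc in zip(r[ok],q[ok],P[ok][:,2],col[ok]):
        for a in (0,1):
            for b in (0,1):
                if rr+a<700 and qq+b<520 and z>H[rr+a,qq+b]: H[rr+a,qq+b]=z;img[rr+a,qq+b]=cc
cv2.imwrite('pics/top.png',img[:600])
```

```text
[('scene', array([ 0.07, -0.31,  0.91])), ('side', array([0.58, 1.22, 0.84]))]
```

View pics/top.png

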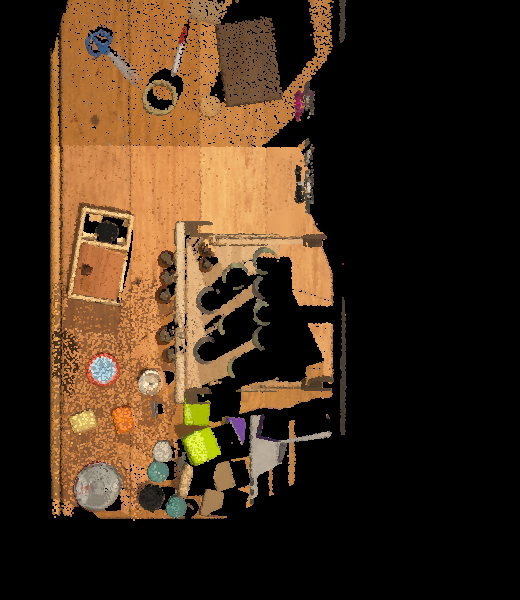

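Run:
```python
from h import *
p,d=cams.grab_frame('side');p=p[:,:,::-1]
cv2.imwrite('pics/z1.png',np.vstack([cv2.resize(p[190:222,y0:y0+64],(768,290),interpolation=cv2.INTER_CUBIC) for y0 in (290,325)]))
q,d=cams.grab_frame('scene');q=q[:,:,::-1]
cv2.imwrite('pics/z2.png',cv2.resize(q[310:410,360:460],(600,600),interpolation=cv2.INTER_CUBIC))
cv2.imwrite('pics/scene5.png',q)
```

```text
(no output)
```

View pics/z1.png

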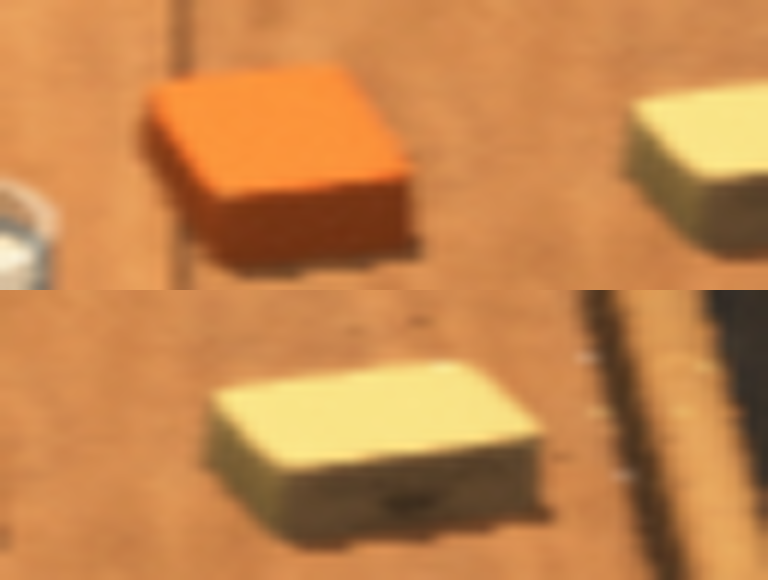

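View pics/z2.png

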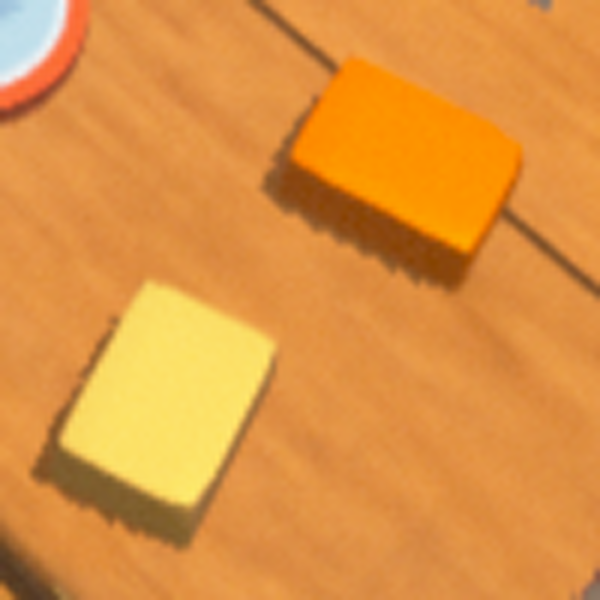

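Run:
```python
from h import *
for f,c in [('scene0','scene'),('side0','side')]:
    d=np.load(f'pics/{f}d.npy');p=cv2.imread(f'pics/{f}.png')[:,:,::-1];C=cloud(c,d)
    for n,(x,y) in dict(yel=(.433,-.08),ora=(.545,-.077)).items():
        b=(abs(C[...,0]-x)<.045)&(abs(C[...,1]-y)<.045)
        for lo,hi in ((.006,.019),(.024,.03)):
            m=b&(C[...,2]>lo)&(C[...,2]<hi);a=np.median(p[m],0);print(c,n,lo,m.sum(),a,(a/a[0]).round(2))
p=cv2.imread('pics/scene0.png')[:,:,::-1]
for n,s in dict(bathfront=p[305:335,560:572],bathtop=p[298:301,572:578],flat=p[283:290,580:592],gboxtop=p[200:260,248:262]).items():
    a=np.median(s.reshape(-1,3),0);print(n,a,(a/a[0]).round(2))
```

```text
scene yel 0.006 102 [103.  76.  36.] [1.   0.74 0.35]
scene yel 0.024 557 [233. 187.  83.] [1.   0.8  0.36]
scene ora 0.006 129 [112.  58.  11.] [1.   0.52 0.1 ]
scene ora 0.024 462 [237. 119.   0.] [1.  0.5 0. ]
side yel 0.006 116 [92. 68. 43.] [1.   0.74 0.47]
side yel 0.024 199 [248. 225. 132.] [1.   0.91 0.53]
side ora 0.006 90 [117.  52.  21.] [1.   0.44 0.18]
side ora 0.024 195 [251. 145.  58.] [1.   0.58 0.23]
bathfront [75. 58. 32.] [1.   0.77 0.43]
bathtop [191. 149.  97.] [1.   0.78 0.51]
flat [168.5 131.   85. ] [1.   0.78 0.5 ]
gboxtop [166.  97.  45.] [1.   0.58 0.27]
```

Request:
play_rows([
  [-1,[-0.004,-0.02,-0.03],0.14],
  [-1,[-0.008,-0.04,-0.06],0.28],
  [-1,[-0.012,-0.06,-0.09],0.42],
  [-1,[-0.015,-0.079,-0.12],0.478],
  [-1,[-0.015,-0.079,-0.12],0.478],
])

```text
time: 8.45
tool_pos: [0.43, -0.0765, 0.1136]
tool_rot: [0.415, -0.569, 0.417, 0.575]
contact_force: [-0.5, 0.9, 0.2]
gripper_width: 1.001
```

Request:
play_rows([
  [-1,[0,0,0],0],
])

```text
time: 8.55
tool_pos: [0.4332, -0.0765, 0.1182]
tool_rot: [0.416, -0.571, 0.416, 0.572]
contact_force: [-0.8, 1.2, 1.0]
gripper_width: 1.003
```

Run:
```python
from h import *
from plant import state,nets
s=state();print(s['time'],s['tool_pos'],s['joint_pos'].round(2))
p,d=cams.grab_frame('wrist');cv2.imwrite('pics/w5.png',p[:,:,::-1])
C=cloud('wrist',d)
m=(abs(C[...,2]-.025)<.007)&(abs(C[...,0]-.434)<.055)&(abs(C[...,1]+.079)<.055)
r=cv2.minAreaRect(C[m][:,:2].astype(np.float32)*1000);print(m.sum(),r)
```

```text
8.55 [ 0.43321173 -0.07652641  0.11823996] [-0.34 -0.32  2.14  0.    1.32 -2.23]
6909 ((434.25238037109375, -79.42041778564453), (62.757877349853516, 44.97967529296875), 17.931400299072266)
```

View pics/w5.png

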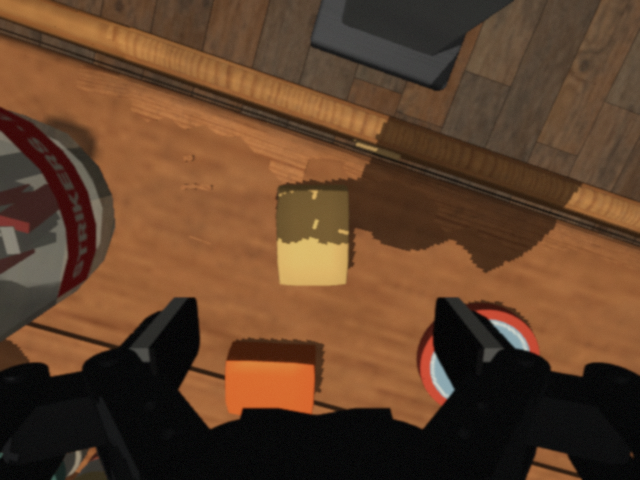

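Request:
play_rows([
  [-1,[0.001,-0.003,-0.03],0],
  [-1,[0.001,-0.003,-0.065],0],
  [-1,[0.001,-0.003,-0.09],0],
  [-1,[0.001,-0.003,-0.105],0],
  [-1,[0.001,-0.003,-0.112],0],
])

```text
time: 9.1
tool_pos: [0.4351, -0.0797, 0.0066]
tool_rot: [-0.416, 0.572, -0.415, -0.572]
contact_force: [0.0, -0.3, 0.2]
gripper_width: 1.0
```

Request:
play_rows([
  [-1,[0,0,0],0],
])

```text
time: 9.2
tool_pos: [0.4351, -0.0801, 0.007]
tool_rot: [-0.416, 0.572, -0.415, -0.572]
contact_force: [-0.5, -0.9, 0.8]
gripper_width: 1.003
```

Request:
play_rows([
  [0,[0,0,-0.001],0],
  [0.5,[0,0,-0.002],0],
  [1,[0,0,-0.002],0],
  [1,[0,0,-0.002],0],
  [1,[0,0,-0.002],0],
])

```text
time: 9.7
tool_pos: [0.4354, -0.081, 0.0056]
tool_rot: [-0.416, 0.573, -0.416, -0.571]
contact_force: [-0.4, 0.7, 5.7]
gripper_width: 0.514
```

Request:
play_rows([
  [1,[0,0,0],0],
  [1,[0,0,0],0],
  [1,[0,0,0.01],0],
  [1,[0,0,0.025],0],
])

```text
time: 10.1
tool_pos: [0.4328, -0.0802, 0.0286]
tool_rot: [0.416, -0.571, 0.416, 0.573]
contact_force: [-0.0, -0.2, -1.2]
gripper_width: 0.51
```

Run:
```python
from h import *
from plant import state
s=state();print(s['time'],s['tool_pos'],s['contact_force'],s['gripper_width'])
p,d=cams.grab_frame('side');cv2.imwrite('pics/s6.png',cv2.resize(p[130:280,250:450,::-1],None,fx=4,fy=4))
```

```text
10.1 [ 0.43275689 -0.08018812  0.02862546] [-0.01881891 -0.15503358 -1.17164628] 0.5101548058697001
```

View pics/s6.png

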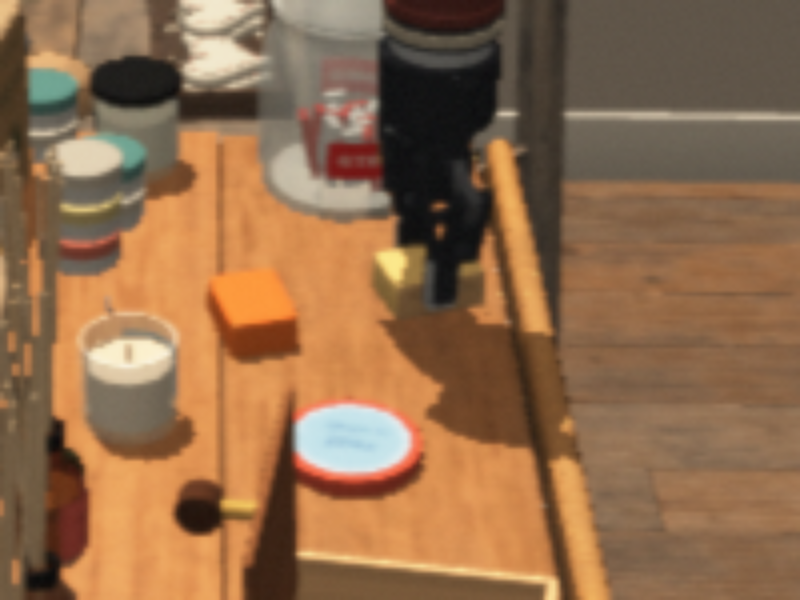

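Request:
play_rows([
  [1,[0,0,0.04],0],
  [1,[0,0.02,0.08],-0.1],
  [1,[0,0.06,0.1],-0.22],
  [1,[0,0.105,0.105],-0.34],
  [1,[0,0.15,0.105],-0.478],
])

```text
time: 10.65
tool_pos: [0.4351, 0.0659, 0.1362]
tool_rot: [0.538, -0.46, 0.536, 0.459]
contact_force: [0.6, 0.7, -1.6]
gripper_width: 0.512
```

Request:
play_rows([
  [1,[0,0.045,0],0],
  [1,[0.005,0.09,0],0],
  [1,[0.01,0.135,0],0],
  [1,[0.015,0.18,0],0],
  [1,[0.02,0.22,0],0],
])

```text
time: 11.15
tool_pos: [0.4539, 0.2866, 0.134]
tool_rot: [0.536, -0.461, 0.536, 0.461]
contact_force: [1.4, -1.1, -0.6]
gripper_width: 0.509
```

Request:
play_rows([
  [1,[0.005,0.035,0],0],
  [1,[0.005,0.05,0],0],
  [1,[0.005,0.05,0],0],
])

```text
time: 11.45
tool_pos: [0.4589, 0.3356, 0.1339]
tool_rot: [0.535, -0.462, 0.536, 0.462]
contact_force: [0.1, 0.2, -0.3]
gripper_width: 0.518
```

Run:
```python
from h import *
from plant import state
s=state();t=np.array(s['tool_pos']);print(s['time'],t,s['contact_force'],s['gripper_width'],'box',(t[:2]-O)@ex,(t[:2]-O)@ey)
p,d=cams.grab_frame('wrist');cv2.imwrite('pics/w7.png',p[:,:,::-1])
p,d,C=flap('scene');cv2.imwrite('pics/c7.png',cv2.resize(p[100:340,160:480,::-1],None,fx=2.5,fy=2.5))
```

```text
11.45 [0.458912   0.33555111 0.13386062] [ 0.05733643  0.22629953 -0.3075275 ] 0.5178662200855598 box -0.015305191737979755 -0.006040762156195108
scene 0.09 113 0.062 0.063
scene 0.1 102 0.062 0.064
scene 0.11 108 0.062 0.064
scene 0.12 123 0.063 0.065
scene 0.13 106 0.063 0.065
scene 0.14 122 0.063 0.065
scene 0.15 168 0.064 0.066
scene 0.16 210 0.064 0.067
scene 0.17 139 0.065 0.067
scene 0.18 141 0.066 0.068
[{'at': [0.5803, 0.3217, 0.1551], 'score': 0.57}]
```

View pics/w7.png

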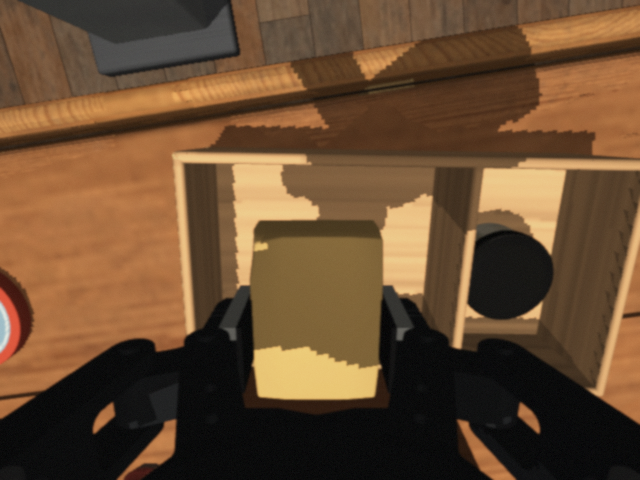

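View pics/c7.png

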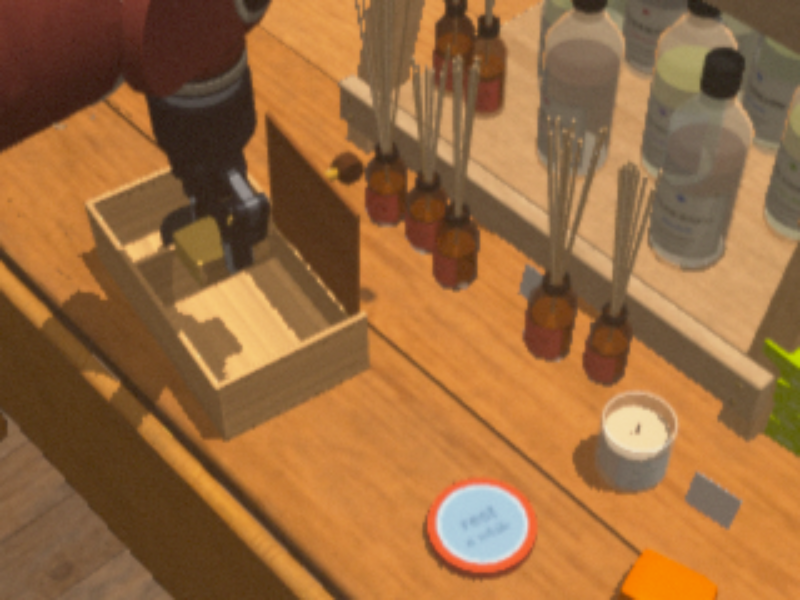

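Request:
play_rows([
  [1,[0,0.002,-0.035],0],
  [1,[0,0.002,-0.07],0],
  [1,[0,0.002,-0.095],0],
  [1,[0,0.002,-0.11],0],
  [1,[0,0.002,-0.116],0],
])

```text
time: 12.1
tool_pos: [0.4586, 0.3349, 0.0167]
tool_rot: [0.535, -0.461, 0.537, 0.461]
contact_force: [-0.1, -0.7, -1.6]
gripper_width: 0.513
```

Request:
play_rows([
  [1,[0,0,-0.002],0],
  [1,[0,0,-0.004],0],
  [1,[0,0,-0.006],0],
  [1,[0,0,-0.0065],0],
])

```text
time: 12.5
tool_pos: [0.4601, 0.3369, 0.0127]
tool_rot: [0.537, -0.461, 0.535, 0.461]
contact_force: [0.5, -0.3, -0.8]
gripper_width: 0.514
```

Request:
play_rows([
  [1,[0,0,-0.001],0],
  [1,[0,0,-0.002],0],
  [1,[0,0,-0.002],0],
])

```text
time: 12.8
tool_pos: [0.4598, 0.3368, 0.0107]
tool_rot: [0.536, -0.461, 0.536, 0.461]
contact_force: [-1.9, -0.5, 3.6]
gripper_width: 0.511
```

Request:
play_rows([
  [-0.2,[0,0,0],0],
  [-0.5,[0,0,0],0],
  [-0.5,[0,0,0],0],
  [-0.5,[0,0,0.01],0],
  [-0.5,[0,0,0.03],0],
])

```text
time: 13.3
tool_pos: [0.4581, 0.3357, 0.0387]
tool_rot: [0.535, -0.461, 0.537, 0.461]
contact_force: [0.1, 0.9, -1.4]
gripper_width: 0.75
```

Request:
play_rows([
  [-0.5,[0,0,0.04],0],
  [-0.5,[0,0,0.08],0],
  [-0.5,[-0.01,0,0.12],0],
  [-0.5,[-0.05,0.02,0.15],0],
  [-0.5,[-0.06,0.03,0.16],0],
])

```text
time: 13.8
tool_pos: [0.3991, 0.368, 0.2049]
tool_rot: [0.538, -0.461, 0.534, 0.461]
contact_force: [0.6, 0.5, -1.0]
gripper_width: 0.749
```

Run:
```python
from h import *
from plant import state,nets
s=state();print(s['time'],s['tool_pos'],s['contact_force'],s['gripper_width'])
p,d=cams.grab_frame('wrist');cv2.imwrite('pics/w8.png',p[:,:,::-1])
C=cloud('wrist',d);B=np.stack([(C[...,:2]-O)@ex,(C[...,:2]-O)@ey,C[...,2]],-1)
m=(abs(B[...,2]-.031)<.006)&(abs(B[...,0])<.058)&(abs(B[...,1])<.068)
r=cv2.minAreaRect(B[m][:,:2].astype(np.float32)*1000);print(m.sum(),r,np.percentile(B[m][:,2],[5,50,95]))
p,d,C=flap('scene')
cv2.imwrite('pics/c8.png',cv2.resize(p[100:400,160:480,::-1],None,fx=2,fy=2))
for t in ['soap','glass_candle','coaster','black_lid_tin']: print(t,[(r['score'],r['at']) for r in nets.landmark_of('scene',t)])
```

```text
13.8 [0.3991079  0.36802278 0.20489101] [ 0.60867596  0.50934488 -1.01988431] 0.7486865375324161
3507 ((-17.318931579589844, -2.672626495361328), (62.789520263671875, 44.85444641113281), 0.9005210399627686) [0.03077645 0.03224998 0.03338933]
scene 0.09 110 0.061 0.063
scene 0.1 114 0.062 0.064
scene 0.11 108 0.062 0.064
scene 0.12 116 0.063 0.064
scene 0.13 109 0.063 0.065
scene 0.14 128 0.064 0.065
scene 0.15 152 0.064 0.066
scene 0.16 219 0.064 0.067
scene 0.17 138 0.065 0.067
scene 0.18 146 0.065 0.068
[{'at': [0.5813, 0.3208, 0.1569], 'score': 0.88}]
soap [(0.88, [0.4593, 0.3423, 0.0041]), (0.69, [0.5456, -0.0757, -0.0024])]
glass_candle [(0.56, [0.6259, 0.0231, -0.0006])]
coaster []
black_lid_tin [(0.49, [0.5026, 0.4499, 0.0061])]
```

View pics/w8.png

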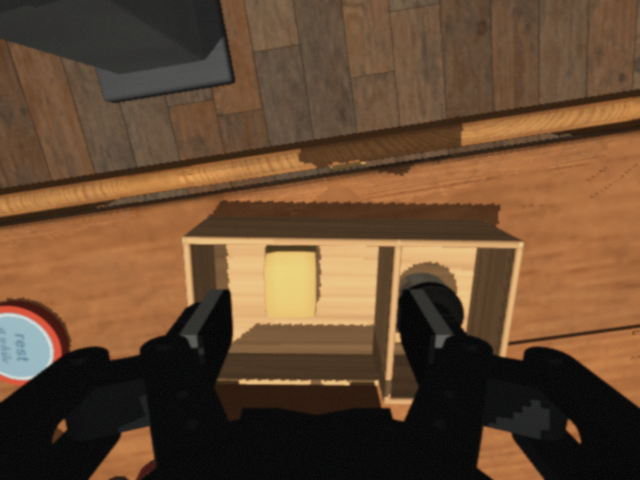

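View pics/c8.png

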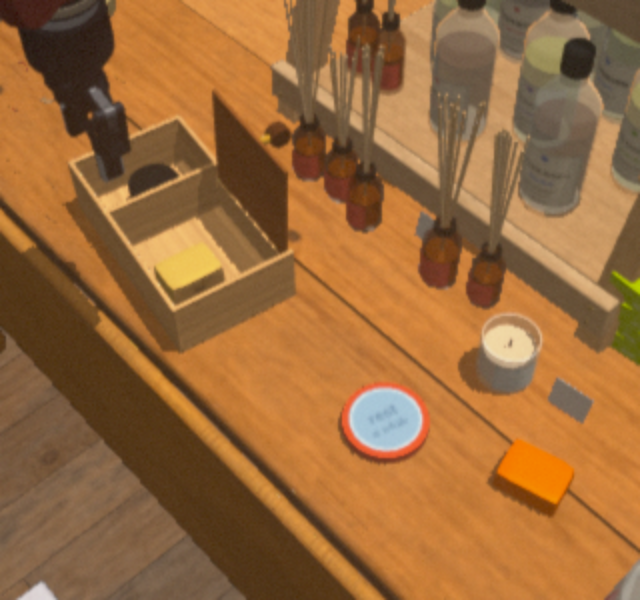

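Request:
play_rows([
  [-0.5,[0,-0.01,0.045],0],
  [-0.5,[0,-0.04,0.085],0],
  [-0.5,[0,-0.08,0.11],0],
  [-0.5,[0,-0.125,0.13],0],
  [-0.5,[0,-0.17,0.145],0],
])

```text
time: 14.65
tool_pos: [0.3997, 0.1946, 0.3456]
tool_rot: [0.536, -0.461, 0.536, 0.461]
contact_force: [1.5, -1.2, -0.3]
gripper_width: 0.746
```

Request:
play_rows([
  [-0.5,[0,-0.045,0],0],
  [-0.5,[0.01,-0.09,0],0],
  [-0.5,[0.02,-0.135,0],0],
  [-0.5,[0.03,-0.18,0],0],
  [-0.5,[0.04,-0.225,0],0],
])

```text
time: 15.15
tool_pos: [0.4393, -0.0311, 0.3438]
tool_rot: [0.536, -0.46, 0.537, 0.461]
contact_force: [0.7, 0.2, -0.2]
gripper_width: 0.751
```

Request:
play_rows([
  [-0.5,[0.02,-0.04,0],0],
  [-0.5,[0.04,-0.08,0],0],
  [-0.5,[0.07,-0.115,0],0],
  [-0.5,[0.11,-0.14,0],0],
  [-0.5,[0.15,-0.16,0],0],
])

```text
time: 15.65
tool_pos: [0.5902, -0.1915, 0.3431]
tool_rot: [0.536, -0.46, 0.537, 0.461]
contact_force: [0.5, 0.2, 0.8]
gripper_width: 0.749
```

Run:
```python
from h import *
from plant import state,nets
s=state();print(s['time'],s['tool_pos'])
p,d=cams.grab_frame('wrist');cv2.imwrite('pics/w9.png',p[:,:,::-1])
print(nets.landmark_of('wrist','soap'))
```

```text
15.65 [ 0.59017762 -0.19152919  0.34309078]
[{'at': [0.5408, -0.0765, 0.0002], 'score': 0.68}]
```

View pics/w9.png

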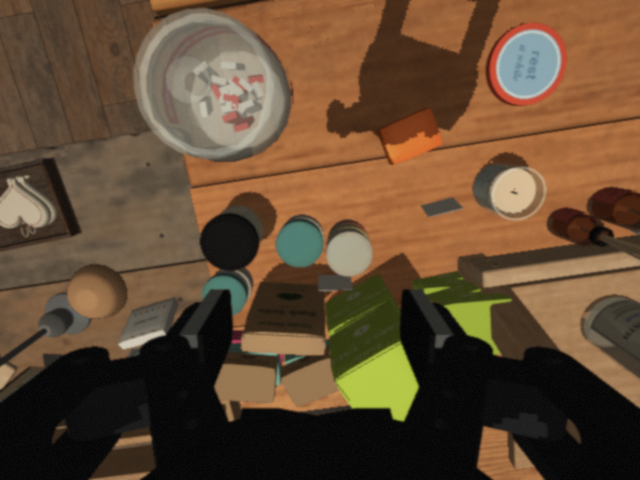

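Run:
```python
from plant import workorder,state
print(state()['contact_force']);print(workorder.job_done())
```

```text
[-0.5065706   0.50767351 -1.37089935]
the job is handed in; nothing more can be done
None
```

I opened the flap and set a soap carton flat on the well floor, then handed the job in with the gripper clear of everything. Which carton was meant is less certain than the rest.

- **Flap:** I pinched the knob and swung the flap to about 1.4 rad, where the knob slipped out of the jaws. I then pushed the panel from the front with the closed fingers. The last scene depth readings put it at about 1.6 rad, before and after the soap was placed.
- **Soap:** I lifted it, lowered it until it pressed lightly on the floor (about 4 N), and released it. The last check put its centre at box x -17 mm, y -3 mm. Its top is level, 31–33 mm above the table, which puts the underside at about 6 mm.
- **Which carton:** Only two soap-shaped cartons lay on the table: a yellowish-tan one at scene pixel (388, 378) and a plain orange one at (428, 337). I took the tan one. Its shaded sides match the kraft cartons nearby and one side shows a printed mark. Its top looks yellower than true brown paper. A later wrist-camera look over the clutter found no other brown carton lying on the table.
- **Bystanders:** The detector placed the candle and the tin within a few millimetres of the start, allowing for its own error. It did not report the coaster in the last scene picture. In that picture the coaster lies beside the candle as before, and the arm never touched it.

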